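# Open the slide tray and hold its cover up

## Robot

A 7-joint arm with a two-finger parallel gripper is mounted at the origin on the work surface. World frame = base frame: x ahead of the robot, y to its left, z up, the work surface at z = 0. Lengths are in m, angles in rad, forces in N, time in s.
With the tool pointing down it reaches from about 0.4 to 0.85 m from the base axis. Payload 4.5 kg.
Tool frame: the origin (TCP) lies midway between the tips of the shut fingers; the grasp point (between the pads) lies 19 mm behind it; x points along the fingers, z is the direction in which the jaws open and shut, and the axes are right-handed (so a half turn about x gives the same grasp; the last joint's range is limited). The gripper opens to 85 mm and grips with 20 to 120 N. Pads are 22 mm wide; open, the fingers measure 114 mm over their backs; the gripper's body (76 mm by 85 mm) begins 54 mm behind the grasp point. The pads swing forward as they close: fully open they stand 13 mm farther back than shut.
Start: joints at [-1.066, 0.689, -0.195, 1.565, 0.157, 0.902, -0.215], TCP at [0.283, 0.557, 0.231] pointing down, gripper open.
Joint ranges: [-3.01, 3.01], [-0.46, 2.08], [-1.47, 1.51], [0.13, 2.56], [-1, 4.14], [0.04, 2.09], [-2.66, 2.66]. Speed limits (rad/s): [2.57, 2.57, 3.14, 3.14, 3.14, 3.14, 3.14].

## Interface

Orientations are given as [roll, pitch, yaw] about the fixed x, y, z axes, in that order (R = Rz(yaw) Ry(pitch) Rx(roll)).
In Python, from plant import readout, cams, ctrl gives the robot as it stands.
- The arm moves only by the tool send_rows, never from a script. Its argument "plan" is a list of rows, each a list of 7 numbers: the shift along the tool's x, y, z in mm, then the turn, a rotation vector about the tool's x, y, z in degrees, then the opening, from -1 (shut) to 1 (fully open). A call has 1 to 5 rows; each row is the pose to reach, as a shift and turn from the pose measured when the call began, along the tool's axes at that moment; what a row does not reach only later rows make up. A row lasts 1/8 s, in which the tool goes at most 62.5 mm and 10.7 degrees, less where a joint would pass 70% of its speed; a pose out of reach is approached as far as the arm can. A call with a gripper value outside its range is refused whole. The fingers move at their own pace and stop on an object; "force" is the grip in N (left out, the last holds). Time passes only in rows, so rows that repeat a pose let the fingers close. It gives the time, the measured TCP pose, the force and the opening at its end, in the units of the state.
- readout.sense(): the state, without advancing time (a new reading comes with each control period).
- cams.capture(name): name is "side" or "top"; returns (picture, depth): 420x560x3 uint8, blue, green, red; 420x560 float32, m along the optical axis (not along the pixel's ray), 0 where there is no reading.
- cams.camera_info(name): a dict with "intrinsics" (3x3 intrinsics, pixels), "world_to_cam" (4x4, takes a point from world to camera coordinates). Camera axes: x right, y down, z forward; pixel columns grow to the right and rows downward; lengths in m; the calibration is good to about 2 mm. A picture is of the moment at which its call begins. camera_info takes no time and is no camera call.
- ctrl.hand_in(): hands the job in, once; it reports no verdict.
The state is a dict: "time": time; "joint_positions": joint angles; "qvel": joint speeds; "joint_efforts": joint torques, N m; "eef_pos": TCP position; "ee_rot": TCP orientation; "wrist_force": force on the tool from outside, world axes, zero at the start; "wrist_torque": the same for the moment, N m; "finger_gap": finger opening in m.
Only numpy, scipy, OpenCV 4.12 (cv2) and the standard library are available. Lean on these libraries where they do the work, as an engineer would, in place of code of your own. Each camera call takes 0.05 s, during which the arm holds its last target. There are 200 camera calls.

## Task

Pull the tray of the white slide-storage unit out to its stop. Then lift the tray's hinged cover by its bar: try it first, and if it is caught, do not force it but throw the small black bolt on the tray's front rail fully over to its other end. Finish still gripping the bar, holding the cover well open (about 45 degrees) and still, with the tray left all the way out and the other things on the bench left where they stand.

Things in the scene. Friction and masses are not known exactly. Their poses are not given: they have to be found in the camera images.
- unit: White slide-storage unit fixed to the bench, a low open-fronted case 240 mm wide, 200 deep, 125 high, a blue box 30 high fixed on its roof toward the back. Origin on the bench under the middle of its front edge; x axis points back into the unit (away from the robot), y to the left along the front, z up. The tray slides out along the unit's -x.
- tray (a joint): How far the tray is out, m: 0 closed, 0.16 at its stop; may start up to 0.05 open. About 5 N of friction; stays where it is left. The tray is 200 mm wide; closed, its front face is flush with the unit's front; along its front runs a grey rail 35 deep (in x), top 58 above the bench.
- tray_handle (a point): Middle of the tray's pull handle: a steel loop standing up in front of the tray, whose top is a level round bar 12 mm thick and 70 long along the unit's y, 60 in front of the tray's face, bar centre 100 above the bench. Pinch the bar from above, fingers before and behind it. Moves with the tray.
- cover_edge (a point): Middle of the near edge of the cover: aluminium plate 112 mm (x) by 196 (y), 6 thick, behind the tray's rail, top 64 above the bench; z axis normal to the plate. Hinge line along y, 150 behind the tray's face, 58 above the bench: the near edge rises, 0 to 1.0 rad. About 0.3 kg (3 N at the bar), falls shut. If caught it lifts only 0.03 rad (2 to 3 mm at the bar), then stops dead; free, it keeps rising.
- cover_bar: Steel grip bar on the cover: round, 12 mm thick, 64 long along the unit's y, on two end posts. Origin at the middle of the bar. With the cover shut it is 85 mm in front of the hinge line and 36 above it, 30 above the cover's top face. It swings about the hinge with the cover; it is round, so it can turn between fingers that stay upright.
- bolt (a joint): Bolt position, m: 0 right end (unit's -y), 0.028 left end. Starts within 2 mm of the right end; about 1.5 N of friction, stays where left. At the right end it either catches the cover or leaves it free: it varies and cannot be seen (the keeper is hidden under the cover). Throwing it left (the last 3 mm do not matter) frees a caught cover, but may catch one that was free. Rides on the tray's rail.
- bolt_knob (a point): Centre of the top of the bolt's black knob: an upright block 16 mm (x) by 14 (y), its top 30 above the rail (88 above the bench), 17.5 behind the tray's front face and, at the right and left ends of its travel, 64 and 36 to the right (-y) of the tray's middle line. Can be pinched from above and moved along the unit's y.
- tongue: The bolt's hidden steel tongue, 20 mm long in y, under the cover's near edge; moves with the bolt. Not to be handled: when the cover is caught it bears the pull, and it must not be loaded above 60 N.
- tube_rack: Bystander: loose white rack 130 x 100 mm, 96 high, of blue-capped tubes. Origin under its middle.
- burner: Bystander: loose glass jar with brass cap, 68 mm across, 85 high. Origin under its middle.
- dish_a: Bystander: loose petri dish 58 mm across, 19 high, on the bench to the right of the tray's path. Origin under its middle.
- dish_b: Bystander: loose petri dish 58 mm across, 19 high. Origin under its middle.
- vial: Bystander: loose amber vial 26 mm across, 55 high, on the bench to the left of the tray's path. Origin under its middle.
- beaker: Bystander: loose glass beaker 70 mm across, 90 high. Origin under its middle.

How it is judged:
On the way, in this order (a step that is already met when the one before it is completed fails the run):
1. the tray is pulled out to its stop, the cover still shut (value of joint tray above 0.15 m and angle between cover_edge's own z axis and vertical below 0.1 rad), for 0.2 s.
2. the cover is lifted well open by its bar with the tray out (value of joint tray above 0.14 m and angle between cover_edge's own z axis and vertical above 0.6 rad and contact force between the fingers and cover_bar above 0.5 N), for 0.2 s.
At the end, for the whole second after the job is handed in: The tray is out to within 20 mm of its stop (joint above 0.14 m), the cover stands open more than 0.6 rad and still (under 0.1 rad/s), and the fingers bear on its bar with more than 0.5 N (all of step 2 and angular speed of cover_bar below 0.1 rad/s); the arm keeps its last pose, push and grip.
It fails at once if the cover is forced against its bolt (over 60 N on the tongue) (contact force between tongue and anything else above 60 N).
It fails at once if a bystander is pushed more than 40 mm away (distance of any of tube_rack, burner, dish_a, dish_b, vial, beaker from where it was at the start of the episode above 0.04 m).
It also fails if it takes over 70 s, if anything falls off the work surface, if the arm or the gripper's body presses on something with over 40 N, if the wrist force passes 120 N, or if a joint passes its speed limit or range.

## Working session

There is one attempt and no reset: what is moved stays moved. The work goes in short steps, Python scripts to look and compute and a tool call to move; the robot and the scene stay as the last step left them, time stands still between calls to the robot, and variables do not carry over. Pictures are saved under pics/ and viewed, on a budget of 10 in all, crops included, one or two more only if the job needs it, and the job is handed in when it is done.

Besides the shell and the picture viewer there is one more tool, called after "Request:" as name([rows], argument=value, ...), one row to a line, values as JSON. send_rows: Moves the arm, as the interface text tells. Its arguments: {"type":"object","properties":{"plan":{"type":"array"},"force":{"type":"number"}},"required":["plan"]}

```bash
mkdir -p pics; ls
python3 - <<'E'
from plant import readout,cams
import cv2,numpy as np
print(readout.sense())
for n in("side","top"):
    p,d=cams.capture(n);cv2.imwrite(f"pics/{n}0.png",p);np.save(f"pics/{n}0.npy",d)
    i=cams.camera_info(n);print(n,i["intrinsics"],np.round(i["world_to_cam"],3))
a=cv2.imread("pics/side0.png");b=cv2.imread("pics/top0.png")
E
```

```text
pics
{'time': 0.0, 'joint_positions': array([-1.06616888,  0.69000326, -0.19452404,  1.56632474,  0.15724143,
        0.90254424, -0.21507062]), 'qvel': array([-9.17099093e-04,  1.62490183e-04,  7.12712057e-04,  1.89263730e-03,
        6.92725672e-04, -3.90295088e-04, -3.06222808e-05]), 'joint_efforts': array([-2.68309168e-04, -5.39600730e+01, -1.26676776e+00, -1.58539224e+01,
        9.08787071e-03,  9.23222455e-03,  2.26715048e-05]), 'eef_pos': array([0.28324573, 0.55639418, 0.23047743]), 'ee_rot': array([-3.09436554,  1.56890245, -1.9943138 ]), 'wrist_force': array([ 0.0220198 ,  0.28782411, -0.86663643]), 'wrist_torque': array([-0.01236716,  0.01452071, -0.05980485]), 'finger_gap': 0.08557993023206834}
side [[462.21924723   0.         279.55865938]
 [  0.         462.21924723 205.87178692]
 [  0.           0.           1.        ]] [[ 0.856 -0.517  0.008 -0.448]
 [-0.31  -0.526 -0.792  0.248]
 [ 0.414  0.675 -0.611  1.087]
 [ 0.     0.     0.     1.   ]]
top [[385.79742734   0.         281.81421941]
 [  0.         385.79742734 215.06985924]
 [  0.           0.           1.        ]] [[ 0.017 -1.     0.     0.01 ]
 [-0.991 -0.017 -0.131  0.565]
 [ 0.131  0.002 -0.991  1.115]
 [ 0.     0.     0.     1.   ]]
```

View pics/top0.png

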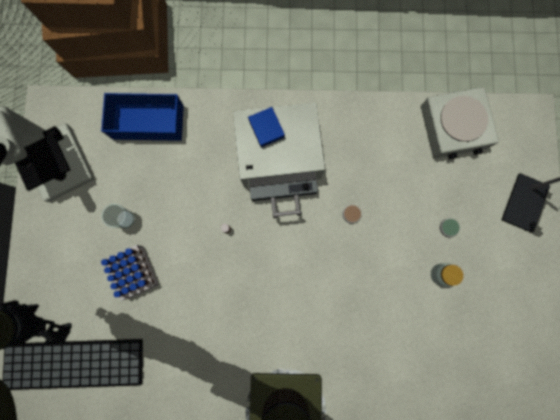

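View pics/side0.png

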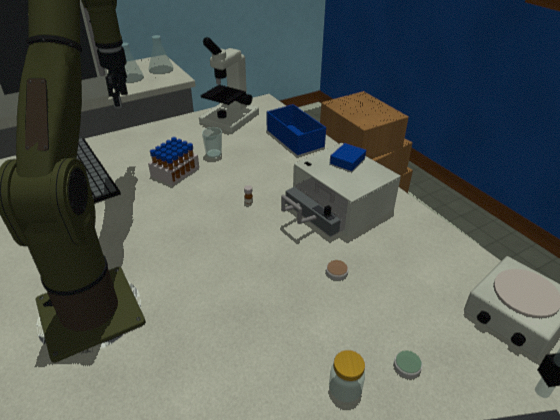

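The top view shows the white unit at about columns 235–325 and rows 103–190, with the tray slightly out. The handle loop is near (287,205), the vial at (226,229) and dish_a at (352,214). The side view shows the handle near (293,208) and the black knob near (327,211). Next I'll measure the roof and the handle.

```bash
cat > h.py <<'E'
import numpy as np,cv2
from plant import readout,cams
def cloud(d,n):
    i=cams.camera_info(n);K=i["intrinsics"];T=np.linalg.inv(i["world_to_cam"])
    v,u=np.mgrid[:d.shape[0],:d.shape[1]]
    P=np.stack([(u-K[0,2])/K[0,0]*d,(v-K[1,2])/K[1,1]*d,d],-1)
    return P@T[:3,:3].T+T[:3,3]
def onplane(n,u,v,z):
    i=cams.camera_info(n);K=i["intrinsics"];T=np.linalg.inv(i["world_to_cam"])
    r=T[:3,:3]@np.linalg.solve(K,[u,v,1.]);o=T[:3,3]
    return o+r*(z-o[2])/r[2]
def proj(n,p):
    i=cams.camera_info(n);c=i["world_to_cam"]@np.r_[p,1];q=i["intrinsics"]@c[:3];return q[:2]/q[2]
E
python3 - <<'E'
from h import *
d=np.load("pics/top0.npy");P=cloud(d,"top")
box=np.zeros(d.shape,bool);box[90:230,225:335]=1
Z=P[...,2]
m=box&(abs(Z-.125)<.012)&(d>0)
n,l,s,c=cv2.connectedComponentsWithStats(m.astype(np.uint8));k=1+s[1:,4].argmax();m=l==k
print(s[k],np.median(Z[m]))
r=cv2.minAreaRect((P[m][:,:2]*1000).astype(np.float32));print(r,cv2.boxPoints(r))
for row in range(180,224,2): print(row,[int(round(1000*z)) for z in Z[row,264:314:2]])
a=cv2.resize(cv2.imread("pics/top0.png")[165:235,230:340],None,fx=5,fy=5,interpolation=2)
b=cv2.resize(cv2.imread("pics/side0.png")[160:250,265:355],None,fx=5.8,fy=4,interpolation=2)
b=cv2.resize(cv2.imread("pics/side0.png")[170:250,270:350],None,fx=3,fy=3,interpolation=2)
w=np.zeros((350+240,550,3),np.uint8);w[:350]=a;w[350:,:240]=b;cv2.imwrite("pics/crop0.png",w)
E
```

```text
[ 233  103   92   77 4862] 0.12497109704725529
((767.197265625, 34.579017639160156), (200.89089965820312, 240.02838134765625), 7.677018642425537) [[651.61957  140.09912 ]
 [683.68463  -97.77784 ]
 [882.77496  -70.941086]
 [850.7099   166.93588 ]]
180 [63, 64, 63, 64, 64, 62, 61, 62, 65, 66, 62, 63, 62, 62, 65, 63, 60, 63, 64, 61, 61, 50, 9, 17, 16]
182 [66, 67, 65, 68, 62, 66, 65, 1179, 62, 65, 61, 65, 15, 16, 13, 16, 9, 15, 55, 58, 59, 56, 57, 57, 60]
184 [65, 59, 60, 13, 11, 14, 13, 12, 14, 56, 59, 56, 56, 57, 57, 57, 61, 57, 60, 62, 87, 86, 63, 59, 57]
186 [59, 57, 58, 58, 60, 62, 57, 57, 57, 60, 58, 57, 60, 56, 62, 62, 62, 61, 57, 66, 88, 88, 56, 58, 60]
188 [59, 61, 54, 58, 55, 54, 57, 60, 62, 57, 55, 56, 59, 57, 61, 57, 63, 59, 59, 65, 85, 86, 59, 61, 57]
190 [61, 58, 57, 56, 60, 57, 58, 60, 53, 58, 56, 58, 60, 57, 64, 59, 59, 58, 60, 59, 62, 64, 59, 61, 65]
192 [59, 58, 61, 57, 63, 61, 56, 55, 60, 59, 61, 56, 55, 62, 63, 58, 55, 57, 60, 59, 58, 58, 56, 58, 55]
194 [56, 61, 55, 53, 59, 57, 60, 58, 58, 58, 58, 57, 59, 62, 52, 59, 59, 58, 50, 44, 43, 38, 37, 29, 24]
196 [57, 56, 
[... 641 characters left out ...]
1, 2, -1, -3]
210 [-4, 3, 1, 1, 52, 57, 2, 0, 2, 5, -1, 0, -5, 0, -2, -4, 57, 104, 1, 1179, -2, 1, 2, 4, -4]
212 [5, -6, -2, 0, 52, 59, -3, -1, 99, 100, 103, 104, 106, 105, 108, 103, 105, 110, 105, 1, -1, 2, -2, -2, 0]
214 [5, 0, 1, 4, 102, 103, 108, 105, 104, 105, 102, 107, 105, 104, 105, 104, 103, 99, -2, -2, -2, -3, 1, 1, -1]
216 [3, 0, -3, 1, 99, 108, 105, 104, 103, 3, 5, -1, 3, -2, -2, -2, -1, 59, -3, 1, 0, 1, 2, -1, 1]
218 [-1, 1, -4, 0, -2, 76, -3, 4, 1, 3, 1, -4, -3, -2, 2, 1, 0, -2, -1, 2, 1, -2, 5, 3, 2]
220 [1, 3, 0, 4, -1, 1, 3, 0, 1, 1, 0, -1, 0, -1, 2, 0, -7, 1, 2, -2, 2, -5, -5, -2, -3]
222 [-2, -4, -1, 2, 2, -1, 1, -2, -2, 2, 2, -3, 2, 0, 2, 3, -1, -1, 0, 2, 0, -6, -2, -2, 0]
```

View pics/crop0.png

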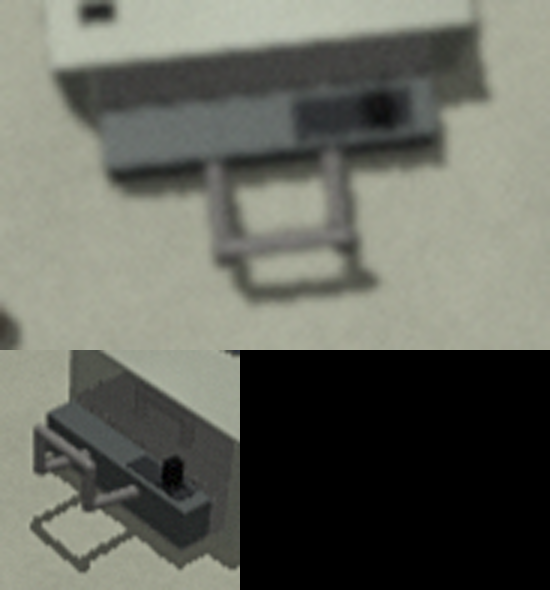

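The crop shows the handle bar clearly, plus the bolt knob on the right of the rail, at about (307,187) in full-image pixels. Next I'll compute the handle, the tray opening and the knob in the unit frame, and the grasp shift in tool axes.

```bash
cat >> h.py <<'E'
from scipy.spatial.transform import Rotation as R
YAW=np.deg2rad(7.677);X=np.array([np.cos(YAW),np.sin(YAW),0]);Y=np.array([-np.sin(YAW),np.cos(YAW),0])
O=np.array([.66765,.02116,0])
def U(p): p=np.asarray(p)-O; return np.stack([p@X,p@Y,p[...,2]],-1)
def W(u): return O+u[0]*X+u[1]*Y+np.array([0,0,u[2]])
def tool():
    s=readout.sense();return s,np.array(s["eef_pos"]),R.from_euler("xyz",s["ee_rot"])
def goto(u,grip=0):
    "shift (mm) and turn (deg), tool axes, to TCP target u in unit frame; tool down, jaws along unit x (grip 0) or y (1)"
    s,p,r=tool();z=X if grip==0 else Y;best=None
    for sg in(1,-1):
        x=np.array([0,0,-1.]);zz=sg*z;M=R.from_matrix(np.c_[x,np.cross(zz,x),zz])
        rv=(r.inv()*M).as_rotvec(degrees=True)
        if best is None or np.linalg.norm(rv)<np.linalg.norm(best):best=rv
    print("t",round(s["time"],2),"tcpU",np.round(U(p)*1000,1),"gap",round(s["finger_gap"]*1000,1),"F",np.round(s["wrist_force"],1),"q",np.round(s["joint_positions"],2))
    print("  shift",np.round(1000*r.inv().apply(W(u)-p),1),"turn",np.round(best,1))
E
python3 - <<'E'
from h import *
d=np.load("pics/top0.npy");P=cloud(d,"top");u=U(P)*1000
b=np.zeros(d.shape,bool);b[180:225,225:335]=1
m=b&(u[...,2]>93)&(u[...,2]<115)&(u[...,0]<-20);q=u[m];print("bar",q.mean(0),q.min(0),q.max(0))
m=b&(u[...,2]>78)&(u[...,2]<95)&(u[...,0]<20);q=u[m];print("knob",q.mean(0),q.min(0),q.max(0))
s,p,r=tool();print(r.as_matrix().round(2))
for n in ["top"]:
  for nm,px in dict(vial=(226,229),dish_a=(352,214)).items(): print(nm,U(onplane(n,*px,.02))*1000)
E
```

```text
bar [-106.52451152   -0.63444799  104.296683  ] [-113.20091433  -68.36302328   93.02160341] [-30.29707234  41.13146161 111.64714266]
knob [-31.83146448 -19.12363387  86.72228836] [-113.34317536  -70.02301766   79.52564021] [  6.93304567 119.13386974  93.57763015]
[[-0.   -0.89  0.45]
 [-0.    0.45  0.89]
 [-1.   -0.   -0.  ]]
vial [-122.40462818  184.21476803   20.        ]
dish_a [-121.66632886 -199.67183797   20.        ]
```

```bash
python3 -c "
from h import *
goto([-.108,0,.2])
d=np.load('pics/top0.npy');u=U(cloud(d,'top'))*1000
m=np.zeros(d.shape,bool);m[208:220,268:303]=1;m&=(u[...,2]>95)&(u[...,2]<115);q=u[m];print(np.median(q,0),np.percentile(q,[3,97],axis=0))
"
```

```text
t 0.1 tcpU [-309.4  581.9  230.6] gap 85.6 F [-1.1  0.2 -0.8] q [-1.07  0.69 -0.19  1.57  0.16  0.9  -0.22]
  shift [  31.2 -496.5 -364.1] turn [55.4 -0.1  0.1]
[-107.87102478    0.65270932  104.51939331] [[-113.06493167  -36.02842132   99.76119982]
 [-101.83213716   38.09020153  108.57689836]]
```

Request:
send_rows([
  [0, -50, -36, 5, 0, 0, 0.4],
  [2, -100, -73, 15, 0, 0, 0.4],
  [5, -150, -110, 25, 0, 0, 0.4],
  [8, -200, -146, 35, 0, 0, 0.4],
  [10, -250, -182, 45, 0, 0, 0.4],
], force=40)

```text
time: 0.72
eef_pos: [0.4241, 0.279, 0.2207]
ee_rot: [-2.293, 1.569, -1.984]
wrist_force: [0.2, 0.5, -0.1]
finger_gap: 0.0598
```

```bash
python3 -c "
from h import *
goto([-.108,0,.16])"
```

```text
t 0.72 tcpU [-206.9  288.   220.7] gap 59.8 F [ 0.2  0.5 -0.1] q [-0.67  0.55 -0.    1.93  0.01  0.66 -0.37]
  shift [  61.1 -300.8   47.3] turn [10.  -0.1  0.1]
```

Request:
send_rows([
  [10, -60, 10, 5, 0, 0, 0.4],
  [25, -120, 20, 10, 0, 0, 0.4],
  [40, -180, 30, 10, 0, 0, 0.4],
  [50, -240, 40, 10, 0, 0, 0.4],
  [61, -301, 47, 10, 0, 0, 0.4],
])

```text
time: 1.35
eef_pos: [0.561, 0.0052, 0.1595]
ee_rot: [-2.251, 1.569, -2.116]
wrist_force: [0.8, 0.7, -1.0]
finger_gap: 0.0599
```

```bash
python3 -c "
from h import *
goto([-.108,0,.082])"
```

```text
t 1.35 tcpU [-107.8   -1.5  159.5] gap 59.9 F [ 0.8  0.7 -1. ] q [-0.08  0.7  -0.02  1.84  0.02  0.6   0.02]
  shift [77.5  1.6 -0.1] turn [ 0.1 -0.1  0.1]
```

Request:
send_rows([
  [30, 1, 0, 0, 0, 0, 0.4],
  [60, 1, 0, 0, 0, 0, 0.4],
  [78, 1, 0, 0, 0, 0, 0.4],
  [78, 1, 0, 0, 0, 0, -1],
  [78, 1, 0, 0, 0, 0, -1],
], force=50)

```text
time: 1.98
eef_pos: [0.5612, 0.0061, 0.082]
ee_rot: [-1.693, 1.57, -1.558]
wrist_force: [1.2, 0.4, 0.4]
finger_gap: 0.0238
```

Request:
send_rows([
  [0, 0, 0, 0, 0, 0, -1],
  [0, 0, 0, 0, 0, 0, -1],
  [0, 0, 0, 0, 0, 0, -1],
])

```text
time: 2.35
eef_pos: [0.5615, 0.0062, 0.0827]
ee_rot: [-1.062, 1.569, -0.927]
wrist_force: [-0.7, 0.3, 5.0]
finger_gap: 0.0101
```

```bash
python3 -c "
from h import *
goto([-.222,0,.082])"
```

```text
t 2.35 tcpU [-107.2   -0.6   82.7] gap 10.1 F [-0.7  0.3  5. ] q [-0.08  0.83 -0.02  1.88  0.03  0.44  0.01]
  shift [   0.7    0.8 -114.8] turn [0.1 0.  0.1]
```

Request:
send_rows([
  [0, 0, -20, 0, 0, 0, -1],
  [0, 0, -42, 0, 0, 0, -1],
  [0, 0, -64, 0, 0, 0, -1],
  [0, 0, -86, 0, 0, 0, -1],
  [0, 0, -105, 0, 0, 0, -1],
])

```text
time: 2.98
eef_pos: [0.4608, -0.007, 0.0828]
ee_rot: [-0.104, 1.562, 0.032]
wrist_force: [5.8, -0.2, -9.4]
finger_gap: 0.0104
```

```bash
python3 -c "
from h import *
goto([-.222,0,.082])"
```

```text
t 2.98 tcpU [-208.7   -0.3   82.8] gap 10.4 F [ 5.8 -0.2 -9.4] q [-0.08  0.76 -0.01  2.18  0.04  0.19  0.01]
  shift [  0.7   0.3 -13.3] turn [0.1 0.5 0.1]
```

Request:
send_rows([
  [0, 0, -6, 0, 0, 0, -1],
  [0, 0, -10, 0, 0, 0, -1],
  [0, 0, -13, 0, 0, 0, -1],
  [0, 0, -15, 0, 0, 0, -1],
])

```text
time: 3.48
eef_pos: [0.4502, -0.0084, 0.0828]
ee_rot: [-0.055, 1.554, 0.081]
wrist_force: [8.5, 0.9, -9.4]
finger_gap: 0.01
```

```bash
python3 -c "
from h import *
goto([-.222,0,.082])"
```

```text
t 3.48 tcpU [-219.4   -0.3   82.8] gap 10.0 F [ 8.5  0.9 -9.4] q [-0.08  0.76 -0.01  2.22  0.04  0.15  0.01]
  shift [ 0.8  0.3 -2.6] turn [0.1 0.9 0.1]
```

Request:
send_rows([
  [0, 0, -4, 0, 0, 0, -1],
  [0, 0, -6, 0, 0, 0, -1],
  [0, 0, -6, 0, 0, 0, -1],
  [0, 0, -6, 0, 0, 0, -1],
])

```text
time: 3.98
eef_pos: [0.4504, -0.0084, 0.0828]
ee_rot: [-0.038, 1.543, 0.098]
wrist_force: [9.0, 0.0, -11.0]
finger_gap: 0.0099
```

```bash
python3 -c "
from h import *
goto([-.222,0,.082])"
```

```text
t 3.98 tcpU [-219.3   -0.3   82.8] gap 9.9 F [  9.   0. -11.] q [-0.08  0.76 -0.01  2.23  0.04  0.13  0.01]
  shift [ 0.7  0.3 -2.7] turn [0.1 1.6 0.1]
```

Request:
send_rows([
  [0, 0, 0, 0, 0, 0, 0.3],
  [0, 0, 0, 0, 0, 0, 0.3],
  [-30, 0, 0, 0, 0, 0, 0.3],
  [-80, 0, 0, 0, 0, 0, 0.3],
  [-130, 0, -10, 0, 0, 0, 0.3],
])

```text
time: 4.6
eef_pos: [0.436, -0.0102, 0.2138]
ee_rot: [-0.04, 1.545, 0.096]
wrist_force: [0.9, -0.5, 0.2]
finger_gap: 0.0557
```

Run:
```python
from h import *
goto([-.095,0,.17])
p,d=cams.capture("top");cv2.imwrite("pics/top1.png",p);np.save("pics/top1.npy",d)
q,e=cams.capture("side");cv2.imwrite("pics/side1.png",q)
u=U(cloud(d,"top"))*1000
m=np.zeros(d.shape,bool);m[150:240,225:335]=1
k=m&(u[...,2]>88)&(u[...,2]<110)&(u[...,0]>-120)&(u[...,0]<-70)&(abs(u[...,1])<50)
print("bar",np.median(u[k],0),np.percentile(u[k],[3,97],axis=0),k.sum())
k=m&(u[...,2]>78)&(u[...,2]<98)&(u[...,0]<-125)&(u[...,0]>-160)
print("knob",np.median(u[k],0),np.percentile(u[k],[3,97],axis=0),k.sum())
w=np.zeros((580,560,3),np.uint8)
w[:330]=cv2.resize(p[150:260,222:408-0][:, :186],(560,330));w[330:,:375]=cv2.resize(q[150:275,250:437],(375,250))
cv2.imwrite("pics/crop1.png",w)
```

```text
t 4.6 tcpU [-2.338e+02 -2.000e-01  2.138e+02] gap 55.7 F [ 0.9 -0.5  0.2] q [-0.06  0.47 -0.03  2.16  0.03  0.49  0.02]
  shift [ 4.730e+01 -1.000e-01  1.376e+02] turn [0.1 1.5 0.1]
bar [-9.51181249e+01  7.58884850e-02  9.87954272e+01] [[-100.11401811  -32.43403871   93.62085403]
 [ -88.99399268   35.63596629  102.67055099]] 109
knob [-142.37867281  -62.93440244   86.96226945] [[-149.72285593  -69.36673784   83.00770574]
 [-134.68378165  -55.90808647   90.24655098]] 30
```

View pics/crop1.png

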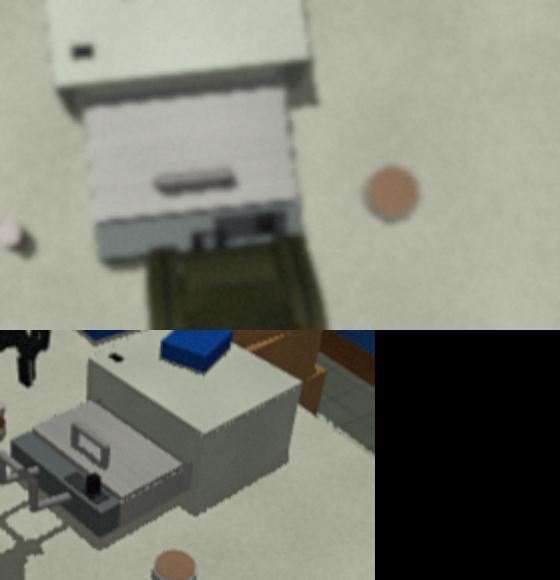

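The tray is fully out. The cover bar is visible on the shut cover, measured at unit (-95, 0). The knob is at (-142, -63), its right end. I'll grip the bar next.

Request:
send_rows([
  [5, 0, 50, 0, 0.7, 0, 0.3],
  [15, 0, 95, 0, 1.5, 0, 0.3],
  [47, 0, 138, 0, 1.5, 0, 0.3],
  [47, 0, 138, 0, 1.5, 0, 0.3],
])

```text
time: 5.2
eef_pos: [0.5751, 0.0088, 0.1704]
ee_rot: [-0.618, 1.569, -0.482]
wrist_force: [-0.7, 0.1, -0.2]
finger_gap: 0.0553
```

```bash
python3 -c "
from h import *
goto([-.095,0,.076])"
```

```text
t 5.2 tcpU [-9.340e+01  1.000e-01  1.704e+02] gap 55.3 F [-0.7  0.1 -0.2] q [-0.08  0.7  -0.02  1.79  0.02  0.65  0.02]
  shift [94.4 -0.  -1.8] turn [0.1 0.1 0.1]
```

Request:
send_rows([
  [35, 0, -2, 0, 0, 0, 0.3],
  [70, 0, -2, 0, 0, 0, 0.3],
  [94, 0, -2, 0, 0, 0, 0.3],
  [94, 0, -2, 0, 0, 0, -1],
  [94, 0, -2, 0, 0, 0, -1],
], force=30)

```text
time: 5.82
eef_pos: [0.573, 0.0082, 0.0774]
ee_rot: [-0.61, 1.568, -0.474]
wrist_force: [-0.4, -0.5, 0.3]
finger_gap: 0.0197
```

Request:
send_rows([
  [0, 0, 0, 0, 0, 0, -1],
  [0, 0, 0, 0, 0, 0, -1],
  [0, 0, 0, 0, 0, 0, -1],
])

```text
time: 6.2
eef_pos: [0.574, 0.0083, 0.0781]
ee_rot: [-0.344, 1.566, -0.207]
wrist_force: [2.7, 0.8, 0.3]
finger_gap: 0.0107
```

```bash
python3 -c "
from h import *
goto([-.095,0,.076])"
```

```text
t 6.2 tcpU [-94.5  -0.2  78.1] gap 10.7 F [2.7 0.8 0.3] q [-0.08  0.84 -0.02  1.85  0.03  0.45  0.01]
  shift [ 2.1  0.2 -0.5] turn [0.1 0.2 0.1]
```

Request:
send_rows([
  [-2, 0, 0.8, 0, 0, 0, -1],
  [-4, 0, 1.7, 0, 0, 0, -1],
  [-4, 0, 1.7, 0, 0, 0, -1],
])

```text
time: 6.58
eef_pos: [0.5756, 0.0086, 0.0821]
ee_rot: [-0.35, 1.567, -0.214]
wrist_force: [2.8, 0.1, -4.5]
finger_gap: 0.011
```

```bash
python3 -c "
from h import *
goto([-.095,0,.076])"
```

```text
t 6.58 tcpU [-92.9  -0.2  82.1] gap 11.0 F [ 2.8  0.1 -4.5] q [-0.08  0.84 -0.02  1.84  0.03  0.46  0.01]
  shift [ 6.1  0.2 -2.1] turn [0.1 0.2 0.1]
```

Request:
send_rows([
  [-2, 0, 0.8, 0, 0, 0, -1],
  [-4, 0, 1.8, 0, 0, 0, -1],
  [-4, 0, 1.8, 0, 0, 0, -1],
])

```text
time: 6.95
eef_pos: [0.5776, 0.0088, 0.0862]
ee_rot: [-0.332, 1.566, -0.196]
wrist_force: [2.9, 1.0, -6.9]
finger_gap: 0.0104
```

```bash
python3 -c "
from h import *
goto([-.095,0,.076])"
```

```text
t 6.95 tcpU [-90.9  -0.2  86.2] gap 10.4 F [ 2.9  1.  -6.9] q [-0.08  0.83 -0.02  1.83  0.03  0.47  0.01]
  shift [10.2  0.2 -4.1] turn [0.1 0.2 0.1]
```

Request:
send_rows([
  [-2, 0, 1, 0, 0, 0, -1],
  [-4, 0, 2, 0, 0, 0, -1],
  [-6, 0, 3, 0, 0, 0, -1],
])

```text
time: 7.32
eef_pos: [0.5808, 0.0092, 0.0923]
ee_rot: [-0.315, 1.566, -0.179]
wrist_force: [4.4, 0.5, -7.4]
finger_gap: 0.0111
```

Run:
```python
from h import *
goto([-.095,0,.076])
p,d=cams.capture("side")
cv2.imwrite("pics/side2.png",cv2.resize(p[150:270,225:385],(800,600),interpolation=2))
u=U(cloud(d,"side"))*1000
k=(d>0)&(u[...,2]>50)&(u[...,2]<110)&(u[...,0]>-122)&(u[...,0]<-15)&(abs(u[...,1])>45)&(abs(u[...,1])<95)
q=u[k];print(k.sum(),"cover slope dz/dx",np.polyfit(q[:,0],q[:,2],1))
```

```text
t 7.33 tcpU [-87.7  -0.3  92.3] gap 11.1 F [ 4.4  0.5 -7.4] q [-0.08  0.82 -0.02  1.82  0.03  0.49  0.01]
  shift [16.3  0.3 -7.4] turn [0.1 0.3 0.1]
576 cover slope dz/dx [-0.12779577 65.78594137]
```

View pics/side2.png

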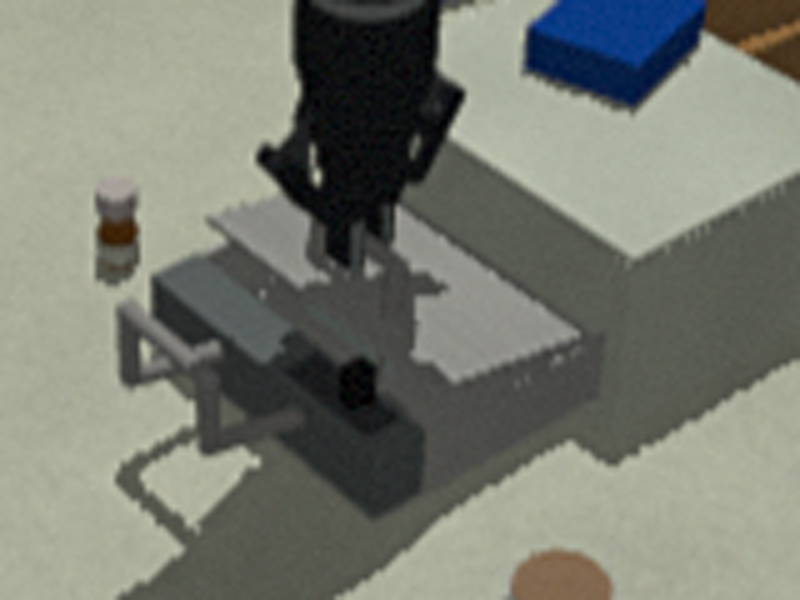

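The side view shows the cover's near edge risen above the rail around (300,275)–(450,380), and the bar lies between the fingers. The cover is free, so the bolt stays where it is. I'll lift along the arc, tilting slightly to keep the fingertips clear of the plate.

Request:
send_rows([
  [-4.1, 0, 2.5, 0, 1, 0, -1],
  [-9.1, 0, 6.2, 0, 2, 0, -1],
  [-14, 0, 10.3, 0, 3, 0, -1],
  [-18.5, 0, 14.6, 0, 4, 0, -1],
  [-22.5, 0, 19.3, 0, 5, 0, -1],
])

```text
time: 8.0
eef_pos: [0.5979, 0.0115, 0.1149]
ee_rot: [-3.123, 1.483, -2.987]
wrist_force: [1.4, -1.2, -7.7]
finger_gap: 0.0106
```

Run:
```python
from h import *
goto([-.0504,0,.1263])
s,p,r=tool();b=U(p-r.apply([.016,0,0]))*1000;print("bar est",b,"angle",np.rad2deg(np.arctan2(b[2]-58,-10-b[0]))-22.95, "radius",np.hypot(b[2]-58,-10-b[0]))
```

```text
t 8.0 tcpU [-70.4  -0.3 114.9] gap 10.6 F [ 1.4 -1.2 -7.7] q [-0.09  0.84 -0.02  1.66  0.03  0.73  0.02]
  shift [-13.1   0.2  19. ] turn [ 0.1 -5.   0.1]
bar est [-69.03508996  -0.23676043 130.80621266] angle 28.013050511860857 radius 93.7330595263207
```

Request:
send_rows([
  [-4.3, 0, 4.4, 0, 1.3, 0, -1],
  [-8.2, 0, 9.2, 0, 2.6, 0, -1],
  [-11.9, 0, 14.3, 0, 3.9, 0, -1],
  [-14.7, 0, 18.8, 0, 5, 0, -1],
  [-14.7, 0, 18.8, 0, 5, 0, -1],
])

```text
time: 8.62
eef_pos: [0.615, 0.0137, 0.1277]
ee_rot: [-3.132, 1.39, -2.996]
wrist_force: [-3.1, -0.7, -0.8]
finger_gap: 0.0103
```

Run:
```python
from h import *
goto([-.0504,0,.1263])
s,p,r=tool();b=U(p-r.apply([.016,0,0]))*1000;print("bar est",b,"angle",np.rad2deg(np.arctan2(b[2]-58,-10-b[0]))-22.95, "radius",np.hypot(b[2]-58,-10-b[0]))
p,d=cams.capture("side")
cv2.imwrite("pics/side3.png",cv2.resize(p[150:270,225:385],(800,600),interpolation=2))
p,d2=cams.capture("top");cv2.imwrite("pics/top3.png",p)
u=U(cloud(d,"side"))*1000
k=(d>0)&(u[...,2]>75)&(u[...,2]<160)&(u[...,0]>-115)&(u[...,0]<-20)&(abs(u[...,1])>45)&(abs(u[...,1])<95)
q=u[k];print(k.sum(),"slope deg",np.rad2deg(np.arctan(-np.polyfit(q[:,0],q[:,2],1)[0])))
u=U(cloud(d2,"top"))*1000
k=(d2>0)&(u[...,2]>92)&(u[...,2]<112)&(u[...,0]<-200)&(u[...,0]>-240)&(abs(u[...,1])<45);print("handle",k.sum(),np.median(u[k],0))
```

```text
t 8.62 tcpU [-53.1  -0.3 127.7] gap 10.3 F [-3.1 -0.7 -0.8] q [-0.1   0.88 -0.01  1.5   0.02  0.94  0.02]
  shift [0.8 0.3 2.9] turn [  0.1 -10.4   0.1]
bar est [-50.25697404  -0.31453617 143.3896983 ] angle 41.80846580257371 radius 94.40351971779035
163 slope deg 35.667534336239626
handle 0 [nan nan nan]
  return _methods._mean(a, axis=axis, dtype=dtype,
  ret = um.true_divide(
```

View pics/side3.png

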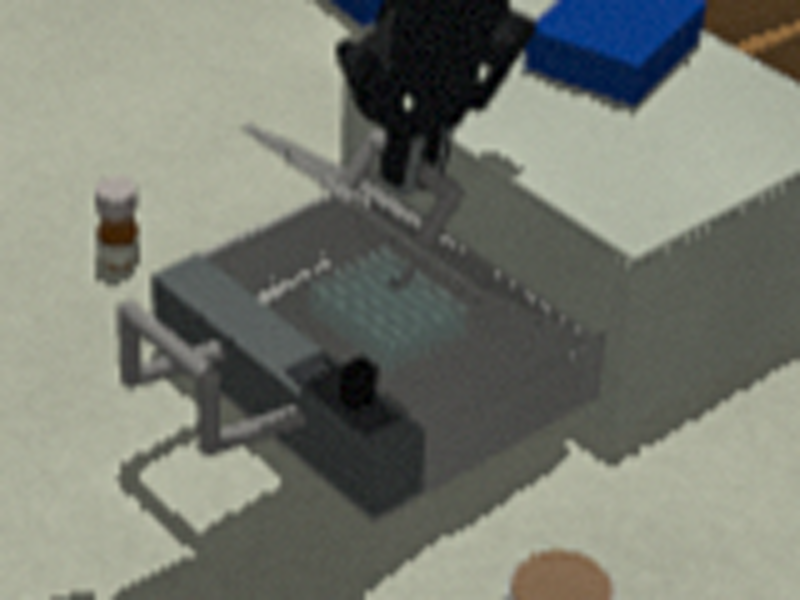

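Request:
send_rows([
  [-1, 0, -0.5, 0, 0, 0, -1],
  [-1, 0, -0.5, 0, 0, 0, -1],
  [-1, 0, -0.5, 0, 0, 0, -1],
  [-1, 0, -0.5, 0, 0, 0, -1],
  [-1, 0, -0.5, 0, 0, 0, -1],
])

```text
time: 9.35
eef_pos: [0.6155, 0.0138, 0.1282]
ee_rot: [-3.132, 1.393, -2.996]
wrist_force: [5.4, -0.7, -17.1]
finger_gap: 0.0107
```

Run:
```python
from h import *
s,p,r=tool();b=U(p-r.apply([.016,0,0]))*1000;print(s["time"],s["wrist_force"],s["finger_gap"],"bar est",b,"angle",np.rad2deg(np.arctan2(b[2]-58,-10-b[0]))-22.95)
for t in(35,38,41,44,47):
    a=np.deg2rad(t);x,z=-.112,.006
    c=[-.010+x*np.cos(a)+z*np.sin(a),.098,.058-x*np.sin(a)+z*np.cos(a)]
    print(t,proj("side",W(c)).round(1))
print("seen corner 274.6 175.4; handle left end expected (160 out)",proj("side",W([-.22,.035,.1])).round(1),"150 out",proj("side",W([-.21,.035,.1])).round(1),"seen",225+122/5,150+308/5)
a,b=cv2.imread("pics/side0.png"),cams.capture("side")[0];cv2.imwrite("pics/side4.png",b)
df=(cv2.absdiff(a,b).max(2)>40).astype(np.uint8)
for nm,(x0,y0,x1,y1) in dict(rack=(148,135,200,187),beaker=(200,125,225,162),vial=(240,183,256,208),dish_a=(325,258,350,281),burner=(328,348,366,406),dish_b=(393,347,424,378)).items(): print(nm,df[y0:y1,x0:x1].sum())
```

```text
9.35 [  5.35982953  -0.68121027 -17.12074566] 0.01067877789669184 bar est [-49.79229945  -0.3435317  143.98084346] angle 42.21510005473611
35 [271.  177.2]
38 [272.1 175.4]
41 [273.2 173.7]
44 [274.3 172. ]
47 [275.6 170.3]
seen corner 274.6 175.4; handle left end expected (160 out) [249.5 212.1] 150 out [252.6 210.6] seen 249.4 211.6
rack 0
beaker 0
vial 3
dish_a 0
burner 0
dish_b 0
```

The tray is at 160 mm out and no bystander has moved. The last nudge was radial and loaded the bar to 17 N. I'll relax that, move a little further along the arc for margin, and let it settle.

Request:
send_rows([
  [0, 0, 1, 0, 0, 0, -1],
  [-1, 0, 2, 0, 0, 0, -1],
  [-2, 0, 3.2, 0, 0, 0, -1],
  [-2, 0, 3.2, 0, 0, 0, -1],
  [-2, 0, 3.2, 0, 0, 0, -1],
])

```text
time: 10.02
eef_pos: [0.6189, 0.0142, 0.1299]
ee_rot: [-3.132, 1.392, -2.996]
wrist_force: [0.9, -0.6, -9.0]
finger_gap: 0.0108
```

Request:
send_rows([
  [0, 0, 0, 0, 0, 0, -1],
  [0, 0, 0, 0, 0, 0, -1],
  [0, 0, 0, 0, 0, 0, -1],
  [0, 0, 0, 0, 0, 0, -1],
  [0, 0, 0, 0, 0, 0, -1],
])

```text
time: 10.65
eef_pos: [0.6188, 0.0142, 0.1299]
ee_rot: [-3.132, 1.392, -2.996]
wrist_force: [1.1, -0.9, -10.8]
finger_gap: 0.0109
```

Run:
```python
from h import *
s,p,r=tool();b=U(p-r.apply([.016,0,0]))*1000;print(s["time"],s["wrist_force"],s["finger_gap"],s["qvel"].round(4),"bar est",b,"angle",np.rad2deg(np.arctan2(b[2]-58,-10-b[0]))-22.95)
p=cams.capture("side")[0]
cv2.imwrite("pics/side5.png",cv2.resize(p[150:270,225:385],(800,600),interpolation=2))
```

```text
10.65 [  1.10823129  -0.92206199 -10.77599917] 0.01092819547076941 [-0.0002  0.0015  0.0012  0.0024 -0.0001  0.0004 -0.0016] bar est [-46.4909874   -0.35302949 145.61184058] angle 44.437906736590094
```

View pics/side5.png

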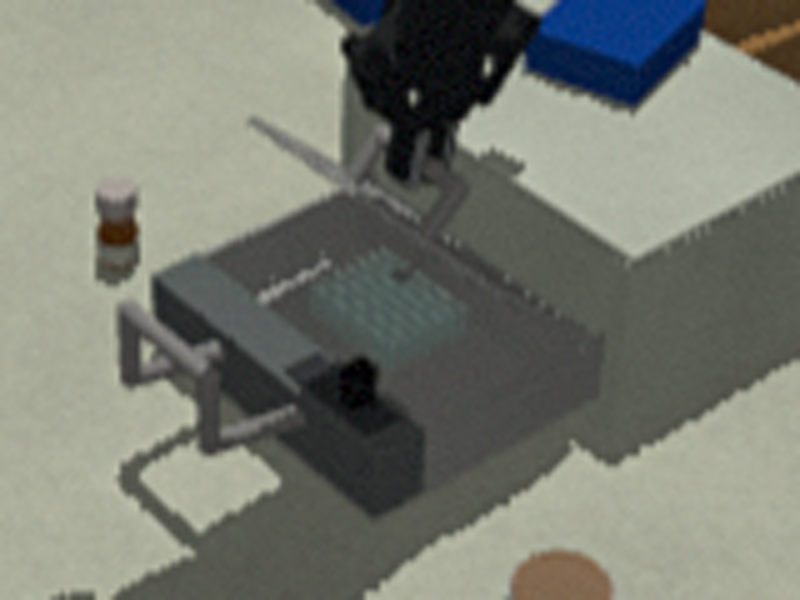

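The cover stands open with its corner at (250,120), the bar is in the fingers at about (420,170), and the handle has not moved, at (122,308). All joint speeds are close to zero, so I'm handing in.

```bash
python3 -c "
from plant import ctrl
print(ctrl.hand_in())"
```

```text
the job is handed in; nothing more can be done
None
```

I pulled the tray out to its stop, then tried the cover by its bar. It was free, so I left the bolt at its right end and lifted the cover along its arc. I handed in at about 10.7 s, still gripping the bar.

- **Tray:** the handle sits at the image position expected for 160 mm out, and it did not shift after the last move.
- **Cover:** the angle worked out from the tool pose is about 44° (0.78 rad). The plate corner seen in the side view gave a lower figure, about 38–44°, when I checked it just before the final 2° of lift. A rough depth fit from that same view gave 36°. All three are above the required 0.6 rad (34°).
- **Grip and stillness:** the fingers are closed on the bar with a 30 N grip. The arm was still, with joint speeds at most 0.0024 rad/s.
- **Forces:** one small correction pulled along the cover's radius and briefly loaded the bar to 17 N. I eased that off, and about 11 N remained at the wrist, mostly upward pull on the bar.
- **Bystanders:** comparing before and after side images showed no movement of any of the six; this was just before the last small lift.

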